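Take the copper coil off its spindle and stand it on the inductance tester

ROBOT

A 6-joint arm with a two-finger parallel gripper is mounted at the origin on the work surface. World frame = base frame: x ahead of the robot, y to its left, z up, the work surface at z = 0. Lengths are in m, angles in rad, forces in N, time in s.
With the tool pointing down it reaches from about 0.375 to 0.9 m from the base axis. Payload 3.1 kg.
Tool frame: the origin (TCP) lies on the centre line of the jaws, within the pads' length; the fingertips stand robot.nose_length ahead of it and the grasp point (between the pads) lies 6 mm ahead of it (robot.nose_length is the distance from the TCP to the fingertips, in m); z points along the fingers, y is the line along which they close (so a half turn about z gives the same grasp; the last joint's range is limited). The gripper opens to 87 mm and grips with 3 to 60 N. Pads are 19 mm wide; open, the fingers measure 117 mm over their backs; the gripper's body (75 mm by 190 mm) begins 51 mm behind the grasp point.
Start: joints at [-1.419, 0.527, 1.433, -0, 1.181, -0.178], TCP at [0.202, -0.591, 0.248] pointing down, gripper open.
Joint ranges: [-3.08, 3.08], [-0.75, 2.2], [0.22, 2.44], [-1.43, 4.57], [0, 2.65], [-2.85, 2.85]. Speed limits (rad/s): [2.79, 2.79, 3.14, 3.14, 3.14, 3.14].

INTERFACE

Orientations are given as a unit quaternion [x, y, z, w].
In Python, from rig import robot gives the robot as it stands.
- The arm moves only by the shell command python3 -m crank 'ROWS' [FORCE]. ROWS is JSON, one flat list of numbers, 7 for each row, row after row: the shift along the tool's x, y, z in mm, then the turn, a rotation vector about the tool's x, y, z in degrees, then the closure in counts, from 0 (fully open) to 255 (shut). In form: [x, y, z, ax, ay, az, fingers, x, y, z, ax, ay, az, fingers, ...]. A call has exactly 5 rows; each row is the pose to reach, as a shift and turn from the pose commanded when the call began, along the tool's axes at that moment; what a row does not reach only later rows make up. A row lasts 1/12 s, in which the tool goes at most 41.7 mm and 7.16 degrees, less where a joint would pass 70% of its speed; a pose out of reach is approached as far as the arm can. A call with a gripper value outside its range is refused whole. The fingers move at their own pace and stop on an object; FORCE is the grip in N (left out, the last holds). Time passes only in rows, so rows that repeat a pose let the fingers close, or fill a call up. It gives the time, the measured TCP pose, the force, the opening and the grip force at its end, in the units of the state.
- robot.get_obs(): the state, without advancing time (a new reading comes with each control period).
- robot.camera(name): name is "side" or "top"; returns a dict with "pixels" (420x560x3 uint8, red, green, blue), "intrinsics" (3x3 intrinsics, pixels), "extrinsics" (4x4, takes a point from camera to world coordinates). Camera axes: x right, y down, z forward; pixel columns grow to the right and rows downward; lengths in m; the calibration is good to about 2 mm. A picture is of the moment at which its call begins. There is no depth.
- robot.hand_in(): hands the job in; it is judged then, once.
The state is a dict: "time": time; "q": joint angles; "joint_velocities": joint speeds; "joint_torque": joint torques, N m; "position": TCP position; "tool_rot": TCP orientation; "ft_force": force on the tool from outside, world axes, zero at the start; "moment": the same for the moment, N m; "grip_width": finger opening in m; "grip_force": force on a finger pad.
Only numpy, scipy, OpenCV 4.12 (cv2) and the standard library are available. Lean on these libraries where they do the work, as an engineer would, in place of code of your own. Each camera call takes 0.05 s, during which the arm holds its last target. There are 200 camera calls.

TASK

Slide the copper-wound coil up off its spindle on the coil stand, lower it onto the round black measuring plate of the inductance tester without dropping it, and leave it standing upright and wholly on the plate. Leave the green and the blue coil on their spindles.

Things in the scene. Friction and masses are not known exactly. Their poses are not given: they have to be found in the camera images.
- coil_copper: Coil to move: round copper-coloured winding, 48 mm diameter, 3 to 33 mm above the underside, on a black tube 36 mm long, 18 mm bore. 80 to 170 g. Origin: centre of underside; z: its axis, up. Threaded loosely on one of three upright 12 mm spindles; it rests on the stand's base bar, and the spindle top is 48 mm above its underside, 62 mm above the table. Which coil is on which spindle varies.
- coil_green: Bystander, leave alone: same shape, size, origin and axes, green winding, on another spindle. The three spindles stand in a straight row, 110 mm apart, on a fixed grey bar 100 mm wide, 320 mm long and 14 mm high, left or right on the bench.
- coil_blue: Bystander, leave alone: same shape, size, origin and axes, blue winding, on the remaining spindle of the row.
- plate (a point): Centre of the top face of the tester's round black measuring plate: flat, level, 100 mm diameter, 49 mm above the table, raised 4 mm over the flat top of the fixed white tester (200 mm by 180 mm). z is up. The tester stands on the other side of the bench from the coil stand.
Things that resemble listed ones, but are neither listed nor needed, are in the scene too. There is more than one size of the coil_copper; the one meant has the size given above.

How it is judged:
On the way, in this order (a step that is already met when the one before it is completed fails the run):
1. the copper coil is slid clear of its spindle: its underside is above the spindle's top (height (world z) of coil_copper above 0.062 m), for 0.1 s.
2. the copper coil is lowered, still held by the fingers, to within 12 mm of the plate (z of coil_copper in the frame of plate below 0.012 m and horizontal distance between coil_copper and plate below 0.035 m and contact force between the fingers and coil_copper above 0.5 N), for 0.05 s.
At the end, for the whole second after the job is handed in: The copper coil stands on the plate at rest, upright within 10 degrees, its axis within 26 mm of the plate's centre (wholly on the plate); the green and blue coils are on their spindles, within 15 mm of where they were (horizontal distance between coil_copper and plate below 0.026 m and z of coil_copper in the frame of plate between -0.004 and 0.005 m and angle between coil_copper's own z axis and vertical below 0.17 rad and linear speed of coil_copper below 0.02 m/s and distance of each of coil_green, coil_blue from where it was at the start of the episode below 0.015 m); the robot touches nothing.
It fails at once if the green or the blue coil is lifted or pushed more than 15 mm (distance of any of coil_green, coil_blue from where it was at the start of the episode above 0.015 m).
It also fails if it takes over 35 s, if anything falls off the work surface, if the arm or the gripper's body presses on something with over 40 N, if the wrist force passes 120 N, or if a joint passes its speed limit or range.

## Working session

There is one attempt and no reset: what is moved stays moved. The work goes in short steps, Python scripts to look and compute and a shell command to move; the robot and the scene stay as the last step left them, time stands still between calls to the robot, and variables do not carry over. Pictures are saved under pics/ and viewed, at most 10 in all, crops included, and the job is handed in when it is done.

```bash
mkdir -p pics; python3 - <<'E'
from rig import robot
import cv2, numpy as np, pickle
d={}
for n in("top","side"):
    c=robot.camera(n); d[n]=c; cv2.imwrite(f"pics/{n}0.png",c["pixels"][:,:,::-1])
    print(n,np.round(c["intrinsics"],1).tolist(),np.round(c["extrinsics"],3).tolist())
pickle.dump(d,open("c0.pkl","wb"))
print(robot.nose_length, robot.get_obs())
E
```

```text
top [[435.5, 0.0, 275.1], [0.0, 435.5, 206.8], [0.0, 0.0, 1.0]] [[-0.029, -0.999, 0.031, 0.52], [-0.999, 0.029, 0.014, -0.026], [-0.015, -0.031, -0.999, 0.921], [0.0, 0.0, 0.0, 1.0]]
side [[383.0, 0.0, 282.9], [0.0, 383.0, 213.5], [0.0, 0.0, 1.0]] [[0.956, -0.178, 0.235, 0.366], [-0.295, -0.57, 0.767, -0.704], [-0.002, -0.802, -0.597, 0.613], [0.0, 0.0, 0.0, 1.0]]
0.025 {'time': 0.1, 'q': array([-1.41942649e+00,  5.28362759e-01,  1.43373199e+00, -1.33081916e-05,
        1.18139890e+00, -1.78500023e-01]), 'joint_velocities': array([ 0.00101252, -0.00292583, -0.00187108, -0.00204689, -0.0003271 ,
        0.00035594]), 'joint_torque': array([-1.90542323e-04, -4.40986025e+01, -1.77151179e+01,  6.35068375e-02,
        5.33933763e-02, -3.92071365e-05]), 'position': array([ 0.20238421, -0.59070256,  0.24668927]), 'tool_rot': array([ 9.86428180e-01,  1.64190568e-01,  6.74020163e-06, -9.50493282e-04]), 'ft_force': array([-0.96607894,  0.71854382, -0.37767325]), 'moment': array([-0.05699393, -0.05987272, -0.02139305]), 'grip_force': 0.0, 'grip_width': 0.0869509530803621}
```

View pics/top0.png

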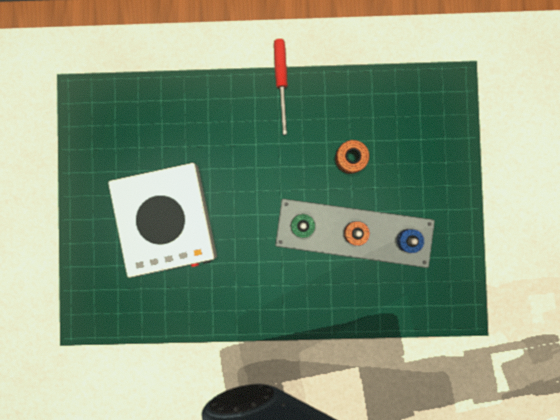

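View pics/side0.png

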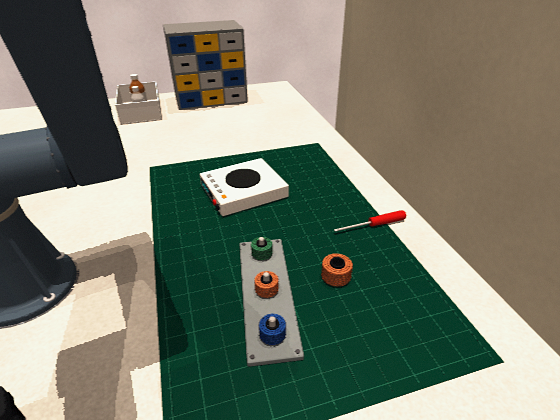

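The top view shows two copper rings: one on the middle spindle at (357,233), and a larger loose one on the mat at (352,156). The first fits the description because it is on a spindle and matches green (303,226) and blue (411,241) in size. The plate is at (160,220). I'll confirm with a crop.

```bash
cat > h.py <<'E'
import numpy as np
def ray(c,u,v,z):
    K,T=c["intrinsics"],c["extrinsics"]
    d=T[:3,:3]@np.linalg.solve(K,[u,v,1]); o=T[:3,3]
    return o+d*(z-o[2])/d[2]
def proj(c,p):
    K,T=c["intrinsics"],c["extrinsics"]
    x=K@(T[:3,:3].T@(np.array(p)-T[:3,3])); return x[:2]/x[2]
E
python3 - <<'E'
import cv2,pickle
from h import *
d=pickle.load(open("c0.pkl","rb"))
t=d["top"]["pixels"][:,:,::-1]; s=d["side"]["pixels"][:,:,::-1]
a=cv2.resize(t[130:280,270:450],None,fx=4.4,fy=4,interpolation=2) if 0 else cv2.resize(t[130:280,270:450],None,fx=4,fy=4,interpolation=2)
cv2.imwrite("pics/a.png",a)
b=cv2.resize(s[230:370,230:370],None,fx=4,fy=4,interpolation=2)
cv2.imwrite("pics/b.png",b)
# plate ellipse
for n,(u,v) in dict(top=(160,220),side=(242,178)).items():
    g=d[n]["pixels"].max(2); m=(g<60).astype('uint8')
    k,l,st,ce=cv2.connectedComponentsWithStats(m)
    i=l[v,u]; print(n,st[i],ce[i],ray(d[n],*ce[i],.049))
E
```

```text
top [     0      0    560    420 230486] [279.19725276 206.22325   ] [ 0.54839228 -0.02148024  0.049     ]
side [226 169  34  19 522] [242.49808429 178.09961686] [0.52885304 0.21297822 0.049     ]
```

View pics/a.png

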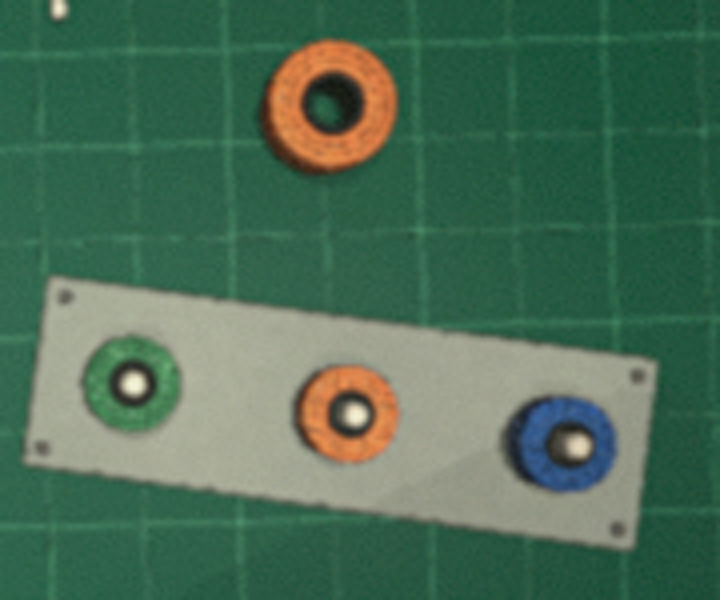

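View pics/b.png

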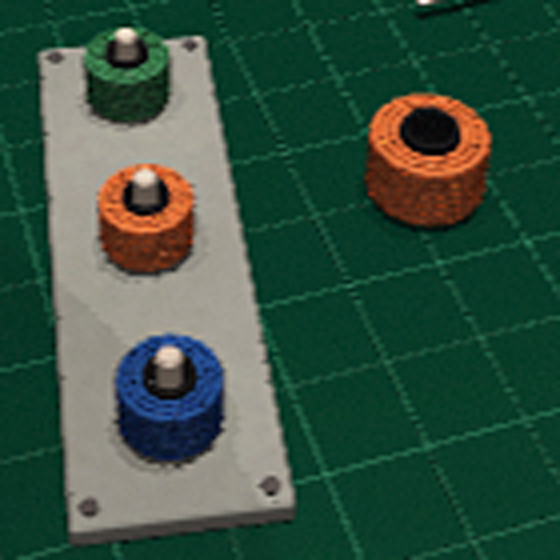

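The crops confirm it: the middle-spindle copper coil is about 25 px wide, which is 48 mm at that range, while the loose one is about 31 px (62 mm). The winding's top centre is at crop (349,413), giving top (357.2,233.2). The spindle tip is at crop (355,414).

```bash
cat > tgt.py <<'E'
from h import *
from rig import robot
from scipy.spatial.transform import Rotation as R
def rel(p,yaw_row=None):
    o=robot.get_obs(); r=R.from_quat(o["tool_rot"]); M=r.as_matrix()
    print("t",o["time"],"pos",np.round(o["position"],4),"y axis",np.round(M[:,1],3),"f",np.round(o["ft_force"],1),"w",o["grip_width"])
    print("shift mm",np.round(1000*M.T@(np.array(p)-o["position"]),1))
    if yaw_row is not None:
        y=M[:,1]; a=np.arctan2(y[1],y[0]); 
        print("turn about world z deg (mod 180)",np.degrees((yaw_row-a+np.pi/2)%np.pi-np.pi/2),"(tool z: negate)")
E
python3 - <<'E'
import cv2,pickle
from tgt import *
d=pickle.load(open("c0.pkl","rb")); t,s=d["top"],d["side"]
P=lambda n,c,u,v,z:print(n,np.round(ray(c,u,v,z),4))
cr=lambda x,y:(270+x/4-.375,130+y/4-.375)
cs=lambda x,y:(230+x/4-.375,230+y/4-.375)
P("cop wind top",t,*cr(349,413),.047);P("cop wind side",s,*cs(147,201),.047)
for n,a,b in(("g",(134,384),(125,35)),("c",(355,414),(146,173)),("b",(576,446),(169,352))):
    P("sp "+n,t,*cr(*a),.062);P(" side",s,*cs(*b),.062)
# plate in top via local threshold
g=t["pixels"].max(2)[190:250,130:192]; k,l,st,ce=cv2.connectedComponentsWithStats((g<80).astype('uint8'))
i=l[30,30]; print(st[i]); P("plate",t,ce[i][0]+130,ce[i][1]+190,.049)
c=ray(t,*cr(349,413),.047); a=ray(t,*cr(134,384),.062); b=ray(t,*cr(576,446),.062)
row=np.arctan2(*(b-a)[1::-1]); rel([c[0],c[1],.13],row+np.pi/2)
E
```

```text
cop wind top [ 0.4907 -0.1751  0.047 ]
cop wind side [ 0.4916 -0.1811  0.047 ]
sp g [ 0.5084 -0.0675  0.062 ]
 side [ 0.5093 -0.0707  0.062 ]
sp c [ 0.4906 -0.1754  0.062 ]
 side [ 0.4928 -0.1766  0.062 ]
sp b [ 0.4719 -0.2827  0.062 ]
 side [ 0.4739 -0.2853  0.062 ]
[   7    7   47   46 1732]
plate [0.5286 0.2188 0.049 ]
t 0.1 pos [ 0.2024 -0.5907  0.2467] y axis [ 0.324 -0.946 -0.002] f [-1.   0.7 -0.4] w 0.0869509530803621
shift mm [ 407.4 -299.6  117.4]
turn about world z deg (mod 180) 61.48084916070454 (tool z: negate)
```

```bash
python3 -m crank '[36,-27,10,0,0,-6,0, 72,-54,20,0,0,-12,0, 108,-81,30,0,0,-18,0, 144,-108,40,0,0,-24,0, 160,-120,47,0,0,-30,0]' 20
python3 - <<'E'
from tgt import *
row=np.arctan2(-.2152,-.0360); rel([.491,-.1765,.13],row+np.pi/2)
E
```

```text
time: 0.52
position: [0.3156, -0.4238, 0.2001]
tool_rot: [0.909, 0.416, 0.0, -0.0]
ft_force: [0.5, 0.0, -0.8]
grip_width: 0.0867
grip_force: 0.0
t 0.5167 pos [ 0.3156 -0.4238  0.2001] y axis [ 0.757 -0.654 -0.   ] f [ 0.5  0.  -0.8] w 0.0867295421735251
shift mm [301.7 -29.   70.3]
turn about world z deg (mod 180) 31.335440145136058 (tool z: negate)
```

```bash
python3 -m crank '[36,-4,8,0,0,-6,0, 72,-8,16,0,0,-12,0, 108,-11,24,0,0,-18,0, 144,-14,32,0,0,-24,0, 180,-17,40,0,0,-31,0]' 20
python3 - <<'E'
from tgt import *
row=np.arctan2(-.2152,-.0360); rel([.491,-.1765,.13],row+np.pi/2)
E
```

```text
time: 0.93
position: [0.4211, -0.2775, 0.16]
tool_rot: [0.765, 0.644, 0.0, -0.0]
ft_force: [0.4, -0.5, -0.3]
grip_width: 0.0873
grip_force: 0.0
t 0.9333 pos [ 0.4211 -0.2775  0.16  ] y axis [ 0.985 -0.17  -0.   ] f [ 0.4 -0.5 -0.3] w 0.08729075126070313
shift mm [111.4  51.7  30. ]
turn about world z deg (mod 180) 0.31658576155792967 (tool z: negate)
```

```bash
python3 -m crank '[30,14,8,0,0,0,0, 60,28,16,0,0,0,0, 90,42,24,0,0,0,0, 111.4,51.7,30,0,0,0,0, 111.4,51.7,30,0,0,0,0]' 20
python3 - <<'E'
from tgt import *
import cv2
row=np.arctan2(-.2152,-.0360); rel([.491,-.1765,.045],row+np.pi/2)
c=robot.camera("side"); cv2.imwrite("pics/c.png",cv2.resize(c["pixels"][150:370,150:400,::-1],None,fx=2.6,fy=2.6,interpolation=2))
E
```

```text
time: 1.35
position: [0.4918, -0.1745, 0.1292]
tool_rot: [0.765, 0.644, 0.0, -0.001]
ft_force: [-0.3, 0.3, -0.0]
grip_width: 0.0871
grip_force: 0.0
t 1.35 pos [ 0.4918 -0.1745  0.1292] y axis [ 0.985 -0.171 -0.002] f [-0.3  0.3 -0. ] w 0.08706346772120095
shift mm [-2.3 -0.3 84.2]
turn about world z deg (mod 180) 0.3442531604279179 (tool z: negate)
```

View pics/c.png

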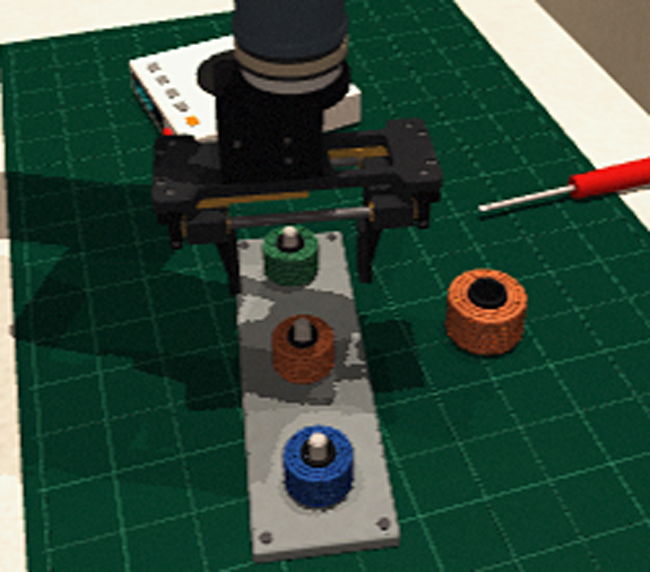

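The gripper hangs open over the middle coil, with the fingers straddling it at crop (235,270) and (365,265) and the coil at (303,348). It's aligned, so I'll descend.

```bash
python3 -m crank '[0,0,25,0,0,0,0, -1,0,50,0,0,0,0, -1,0,70,0,0,0,0, -1,0,84,0,0,0,0, -1,0,84,0,0,0,0]' 20
python3 -m crank '[0,0,0,0,0,0,50, 0,0,0,0,0,0,90, 0,0,0,0,0,0,130, 0,0,0,0,0,0,180, 0,0,0,0,0,0,255]' 20
python3 -m crank '[0,0,0,0,0,0,255, 0,0,0,0,0,0,255, 0,0,0,0,0,0,255, 0,0,0,0,0,0,255, 0,0,0,0,0,0,255]' 25
```

```text
time: 1.82
position: [0.4887, -0.1799, 0.0442]
tool_rot: [0.767, 0.642, -0.001, -0.002]
ft_force: [-0.3, -0.0, 0.7]
grip_width: 0.0869
grip_force: 0.0
time: 2.23
position: [0.4912, -0.1799, 0.0475]
tool_rot: [0.767, 0.642, 0.0, 0.001]
ft_force: [0.1, -0.2, -0.6]
grip_width: 0.0616
grip_force: 0.0
time: 2.65
position: [0.491, -0.1796, 0.047]
tool_rot: [0.767, 0.642, 0.0, 0.0]
ft_force: [-0.3, -0.2, 4.9]
grip_width: 0.0477
grip_force: 25.0
```

Gripped at 47.7 mm width and 25 N. Lifting straight up.

```bash
python3 -m crank '[0,0,-12,0,0,0,255, 0,0,-28,0,0,0,255, 0,0,-46,0,0,0,255, 0,0,-66,0,0,0,255, 0,0,-80,0,0,0,255]' 25
python3 -m crank '[0,0,-5,0,0,0,255, 0,0,-5,0,0,0,255, 0,0,-5,0,0,0,255, 0,0,-5,0,0,0,255, 0,0,-5,0,0,0,255]' 25
python3 - <<'E'
from tgt import *
import cv2,pickle
rel([.5287,.217,.14])
c=robot.camera("side"); pickle.dump(c,open("c1.pkl","wb")); cv2.imwrite("pics/d.png",cv2.resize(c["pixels"][150:350,180:380,::-1],None,fx=3,fy=3,interpolation=2))
E
```

```text
time: 3.07
position: [0.4907, -0.1794, 0.1275]
tool_rot: [0.767, 0.642, 0.0, 0.0]
ft_force: [0.1, 0.2, -1.0]
grip_width: 0.0478
grip_force: 25.0
time: 3.48
position: [0.4901, -0.1791, 0.1304]
tool_rot: [0.767, 0.642, -0.0, -0.001]
ft_force: [-0.2, 0.1, 0.0]
grip_width: 0.0476
grip_force: 25.0
t 3.4833 pos [ 0.4901 -0.1791  0.1304] y axis [ 0.984 -0.175 -0.002] f [-0.2  0.1  0. ] w 0.04758154176759191
shift mm [396.8 -31.5  -9.1]
```

View pics/d.png

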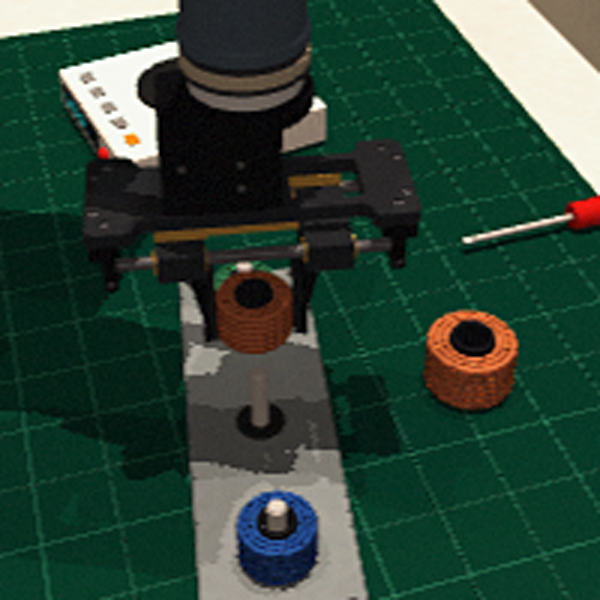

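The coil is held upright and clear of the spindle (winding at crop (254,310)), and the spindle is bare at (260,400). Carrying it across now.

```bash
python3 - <<'E'
from h import *; import pickle
print(ray(pickle.load(open("c1.pkl","rb")),180+254/3,150+288/3,.130))
E
python3 -m crank '[20,-2,-2,0,0,0,255, 50,-4,-4,0,0,0,255, 85,-7,-6,0,0,0,255, 120,-10,-8,0,0,0,255, 155,-12,-9,0,0,0,255]' 25
python3 -m crank '[35,-3,0,0,0,0,255, 70,-6,0,0,0,0,255, 105,-8,0,0,0,0,255, 140,-11,0,0,0,0,255, 170,-13,0,0,0,0,255]' 25
python3 - <<'E'
from tgt import *
rel([.5287,.217,.14])
E
```

```text
[ 0.49295237 -0.17266299  0.13      ]
time: 3.95
position: [0.5056, -0.0235, 0.14]
tool_rot: [0.767, 0.642, -0.0, -0.001]
ft_force: [1.0, -0.6, -0.8]
grip_width: 0.0478
grip_force: 25.0
time: 4.37
position: [0.5226, 0.1471, 0.1398]
tool_rot: [0.766, 0.642, -0.0, -0.001]
ft_force: [0.5, -1.0, -1.5]
grip_width: 0.0479
grip_force: 25.0
t 4.3667 pos [0.5226 0.1471 0.1398] y axis [ 0.985 -0.175 -0.001] f [ 0.5 -1.  -1.5] w 0.04788444180664134
shift mm [69.9 -6.2 -0.2]
```

```bash
python3 -m crank '[30,-3,0,0,0,0,255, 50,-5,0,0,0,0,255, 63,-6,0,0,0,0,255, 66,-6,0,0,0,0,255, 66,-6,0,0,0,0,255]' 25
python3 -m crank '[0,0,10,0,0,0,255, 0,0,24,0,0,0,255, 0,0,36,0,0,0,255, 0,0,42,0,0,0,255, 0,0,42,0,0,0,255]' 25
python3 - <<'E'
from tgt import *
import cv2,pickle
rel([.5287,.214,.082])
c=robot.camera("side"); pickle.dump(c,open("c2.pkl","wb")); cv2.imwrite("pics/e.png",cv2.resize(c["pixels"][110:230,170:310,::-1],None,fx=5,fy=5,interpolation=2))
E
```

```text
time: 4.78
position: [0.5286, 0.2111, 0.14]
tool_rot: [0.766, 0.643, -0.0, -0.0]
ft_force: [0.2, 0.4, -1.6]
grip_width: 0.0483
grip_force: 25.0
time: 5.2
position: [0.5276, 0.2092, 0.0966]
tool_rot: [0.767, 0.641, -0.002, -0.001]
ft_force: [0.6, -0.2, -1.6]
grip_width: 0.048
grip_force: 25.0
t 5.2 pos [0.5276 0.2092 0.0966] y axis [ 0.984 -0.177 -0.004] f [ 0.6 -0.2 -1.6] w 0.04801571371499983
shift mm [ 5.   0.3 14.6]
```

View pics/e.png

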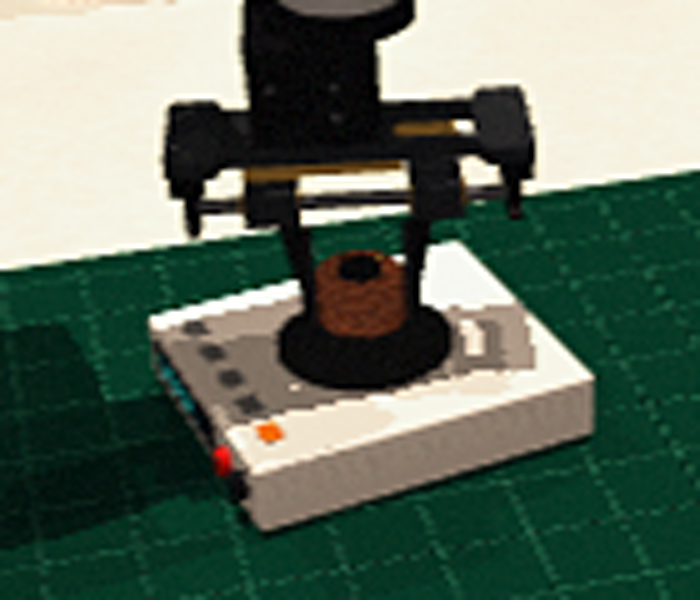

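The coil hangs upright over the plate: winding top at crop (360,268), plate centre at about (365,340). Projecting the coil down 15 mm lands near the centre, so I'll lower slowly and watch the force.

```bash
python3 -m crank '[1,0,2,0,0,0,255, 2,0,5,0,0,0,255, 2,0,7,0,0,0,255, 2,0,9,0,0,0,255, 2,0,9,0,0,0,255]' 25
python3 -m crank '[0,0,1,0,0,0,255, 0,0,2,0,0,0,255, 0,0,3,0,0,0,255, 0,0,3,0,0,0,255, 0,0,3,0,0,0,255]' 25
```

```text
time: 5.67
position: [0.529, 0.2129, 0.0894]
tool_rot: [0.767, 0.642, -0.0, -0.0]
ft_force: [0.8, 1.0, -1.1]
grip_width: 0.0482
grip_force: 25.0
time: 6.08
position: [0.5291, 0.2128, 0.0865]
tool_rot: [0.767, 0.642, -0.0, -0.0]
ft_force: [-0.4, -0.2, -0.9]
grip_width: 0.0479
grip_force: 25.0
```

Expected contact is near TCP z ≈ 0.082.

```bash
python3 -m crank '[0,0,0.5,0,0,0,255, 0,0,1,0,0,0,255, 0,0,1.5,0,0,0,255, 0,0,2,0,0,0,255, 0,0,2,0,0,0,255]' 25
python3 -m crank '[0,0,0.5,0,0,0,255, 0,0,1,0,0,0,255, 0,0,1.5,0,0,0,255, 0,0,1.5,0,0,0,255, 0,0,1.5,0,0,0,255]' 25
python3 -m crank '[0,0,0.5,0,0,0,255, 0,0,1,0,0,0,255, 0,0,1,0,0,0,255, 0,0,1,0,0,0,255, 0,0,1,0,0,0,255]' 25
```

```text
time: 6.5
position: [0.5291, 0.2128, 0.0844]
tool_rot: [0.767, 0.642, -0.0, -0.0]
ft_force: [-0.4, -0.9, -0.7]
grip_width: 0.0479
grip_force: 25.0
time: 6.92
position: [0.5291, 0.2128, 0.083]
tool_rot: [0.767, 0.642, -0.0, -0.0]
ft_force: [0.7, -0.2, -1.7]
grip_width: 0.0479
grip_force: 25.0
time: 7.33
position: [0.5292, 0.2128, 0.0821]
tool_rot: [0.767, 0.642, 0.0, 0.0]
ft_force: [0.0, -0.1, -0.7]
grip_width: 0.0479
grip_force: 25.0
```

```bash
python3 -m crank '[0,0,0.3,0,0,0,255, 0,0,0.6,0,0,0,255, 0,0,1,0,0,0,255, 0,0,1,0,0,0,255, 0,0,1,0,0,0,255]' 25
python3 -m crank '[0,0,0.3,0,0,0,255, 0,0,0.6,0,0,0,255, 0,0,1,0,0,0,255, 0,0,1,0,0,0,255, 0,0,1,0,0,0,255]' 25
```

```text
time: 7.75
position: [0.5292, 0.2129, 0.082]
tool_rot: [0.767, 0.642, 0.0, 0.0]
ft_force: [-2.3, -0.5, 6.8]
grip_width: 0.0477
grip_force: 25.0
time: 8.17
position: [0.5292, 0.2129, 0.0819]
tool_rot: [0.767, 0.642, 0.0, 0.0]
ft_force: [-3.1, -0.9, 12.4]
grip_width: 0.0482
grip_force: 25.0
```

Contact at 12 N. I'll relax upward slightly, open gently, then look.

```bash
python3 -m crank '[0,0,-0.8,0,0,0,255, 0,0,-1.5,0,0,0,255, 0,0,-1.5,0,0,0,255, 0,0,-1.5,0,0,0,255, 0,0,-1.5,0,0,0,255]' 8
python3 -m crank '[0,0,0,0,0,0,100, 0,0,0,0,0,0,80, 0,0,0,0,0,0,50, 0,0,0,0,0,0,20, 0,0,0,0,0,0,0]' 8
python3 -m crank '[0,0,0,0,0,0,0, 0,0,0,0,0,0,0, 0,0,0,0,0,0,0, 0,0,-5,0,0,0,0, 0,0,-15,0,0,0,0]' 8
python3 -m crank '[0,0,-20,0,0,0,0, 0,0,-45,0,0,0,0, 0,0,-70,0,0,0,0, 0,0,-95,0,0,0,0, 0,0,-110,0,0,0,0]' 8
python3 - <<'E'
from rig import robot
import cv2,pickle
c=robot.camera("side"); pickle.dump(c,open("c3.pkl","wb")); cv2.imwrite("pics/f.png",cv2.resize(c["pixels"][130:360,170:370,::-1],None,fx=2.6,fy=2.6,interpolation=2))
E
```

```text
time: 8.58
position: [0.5292, 0.2129, 0.0819]
tool_rot: [0.767, 0.642, 0.0, -0.0]
ft_force: [-1.2, 0.2, 4.2]
grip_width: 0.0483
grip_force: 8.0
time: 9.0
position: [0.5292, 0.2128, 0.0813]
tool_rot: [0.767, 0.642, -0.0, -0.0]
ft_force: [-1.1, -0.4, -0.7]
grip_width: 0.0715
grip_force: 0.0
time: 9.42
position: [0.5283, 0.2126, 0.096]
tool_rot: [0.767, 0.642, -0.001, -0.001]
ft_force: [-0.2, -0.4, -0.6]
grip_width: 0.0866
grip_force: 0.0
time: 9.83
position: [0.5303, 0.2131, 0.2104]
tool_rot: [0.767, 0.642, 0.002, 0.001]
ft_force: [-0.3, 0.3, -0.6]
grip_width: 0.087
grip_force: 0.0
```

View pics/f.png

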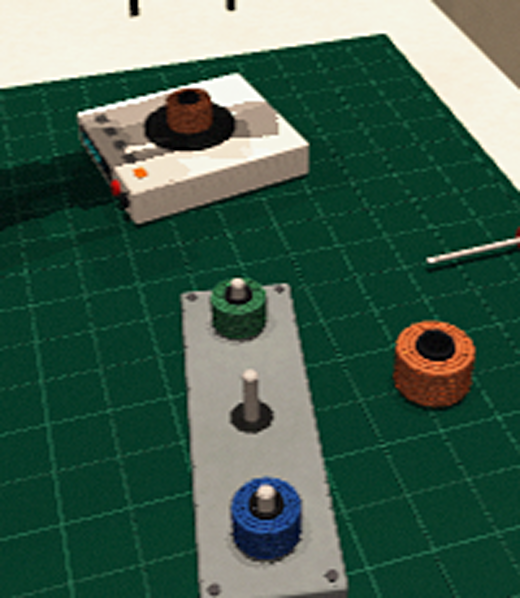

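The coil stands upright at crop (189,115) on the plate (centre about (190,123)). Green and blue are on their spindles and the gripper is clear. I'll check the offset numerically and hand in if it's small.

```bash
python3 - <<'E'
from h import *; import pickle
from rig import robot
p=ray(pickle.load(open("c3.pkl","rb")),170+189/2.6,130+97/2.6,.082)
e=np.linalg.norm(p[:2]-[.5289,.213]); print(p,e)
if e<.013: print(robot.hand_in())
E
```

```text
[0.53208747 0.21521542 0.082     ] 0.0038817599979696737
the job is handed in; nothing more can be done
None
```

The copper coil is standing upright on the tester's measuring plate, about 4 mm off centre by the side camera. The green and blue coils are still on their spindles, and I've handed the job in (it returned no verdict).

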